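Find the heavy side of a sanding wheel on the balancing stand

TASK

Lower the sanding wheel over the two pins of the inclined faceplate on the balancing stand until it rests flush. Then turn it there by its orange grip block, well over a quarter turn away from where you seated it, to feel which side is heavy. Finish still gripping the block, the wheel flush and still, with its heavy side straight down the slope so it can be marked; leave everything else on the bench where it is.

Things in the scene. Friction and masses are not known exactly. Their poses are not given: they have to be found in the camera images.
- wheel: Sanding wheel, about 0.8 kg, flat on the bench at the start: brown ring 160 mm across, 24 thick, around an aluminium hub plate 22 thick. Two 12 mm holes go right through the plate at x = +30 and -30. 0.5 kg of lead is hidden inside at 61 mm radius, on a side that differs each time and cannot be seen. Origin: centre of the underside, z up to the block side.
- block (a point): Point on the wheel's axis, 49 mm above its underside, in the orange grip block on the wheel's centre, axes as the wheel's. The block is 40 mm along x (the line of the holes), 26 along y, from 22 to 68 mm above the underside: grip it across the 26 mm, at this point; the ring's top is 25 mm below it.
- face (a point): Centre of the front of the dark faceplate, 112 mm across. Does not turn with it: z points out along the spindle axis, 40 degrees from vertical, leaning to the robot's side (stand yaw within 0.4 rad); x points straight up the slope, so -x is the lowest side. Wheel flush: its origin is here, z axes agree. The blue stand is bolted down, the face centre 150 mm above the bench.
- spindle (a joint): Angle (rad) of the faceplate about face z; at 0 its two pins lie on face x. Turns endlessly. Seal drag 0.09 N m either way; the hidden lead pulls with up to 0.19 N m about this axis (0 when lowest or highest). In a still grip the block pulls the way the lead wants to sink; let go, the wheel swings and stops anywhere within 28 degrees of heavy side down (or stays, if as near to highest).
- pin (a point): Tip of one of the two brass pins of the faceplate, 10 mm thick, chamfered, standing 16 mm out of the face, 30 mm from the axis, in direction spindle from face x; the other is across the axis. Turns with the faceplate. Either hole fits either pin.
- insoles: Bystander, not to be disturbed: stack of four tan insoles, 240 x 88 x 22 mm. Origin: on its underside.
- insole_pair: Bystander, not to be disturbed: pair of tan insoles lying on one another, 240 x 88 x 10 mm. Origin: on its underside.
- brush: Bystander, not to be disturbed: flat brush with a handle, about 200 mm long, lying on the bench. Origin: on its underside.
- scraper: Bystander, not to be disturbed: scraper with a wooden handle, 200 mm long, lying on the bench. Origin: on its underside.
- sandblock: Bystander, not to be disturbed: cork sanding block, 70 x 45 x 26 mm. Origin: on its underside.
- solvent: Bystander, not to be disturbed: white bottle with a red cap, 60 mm across, 170 high. Origin: on its underside.
- gluejar: Bystander, not to be disturbed: amber glue jar, 80 mm across, 80 high. Origin: on its underside.
Mind the look-alikes: they are no part of the job. Leave any green look-alike of the wheel alone. There is more than one size of the part that bears face; the job needs the larger.

How it is judged (in metres and radians):
On the way, in this order (a step that is already met when the one before it is completed fails the run):
1. the wheel is flush on the faceplate, over both pins (distance between wheel and face below 0.005 m and angle between the z axis of wheel and the z axis of face, either way round below 0.05 rad and z of wheel in the frame of face below 0.003 m), for 0.1 s.
2. with the wheel on it, the faceplate has been turned about a quarter turn (84 degrees or more) away from where it stood at the start (all of step 1 and distance of pin from where it was at the start of the episode above 0.04 m), for 0.1 s.
At the end, for the whole second after the job is handed in: The wheel is flush on the faceplate (origin within 5 mm of the face centre and 3 mm of the face, axes within 0.05 rad), its hidden heavy side within 16 degrees of straight down the slope, at rest, and the fingers still grip it with more than 3 N (all of step 1 and x of slug_c0 in the frame of face below -0.045 m and y of slug_c0 in the frame of face between -0.0175 and 0.0175 m and contact force between the fingers and wheel above 3 N and velocity of joint spindle between -0.1 and 0.1 rad/s); the arm keeps its last pose, push and grip.
It fails at once if a bystander is shifted by more than 30 mm (distance of any of insoles, insole_pair, brush, scraper, sandblock, solvent, gluejar from where it was at the start of the episode above 0.03 m).
It also fails if it takes over 72 s, if anything falls off the work surface, if the arm or the gripper's body presses on something with over 40 N, if the wrist force passes 120 N, or if a joint passes its speed limit or range.

ROBOT

A 6-joint arm with a two-finger parallel gripper is mounted at the origin on the work surface. World frame = base frame: x ahead of the robot, y to its left, z up, the work surface at z = 0. Lengths are in m, angles in degrees, forces in N, time in s.
With the tool pointing down it reaches from about 0.375 to 0.75 m from the base axis. Payload 9 kg.
Tool frame: the origin (TCP) lies at the very end of the fingers, on their centre line; the grasp point (between the pads) lies 19 mm behind it (r.grasp_offset is the distance from the TCP to the grasp point, in m); z points along the fingers, y is the line along which they close (so a half turn about z gives the same grasp; the last joint's range is limited). The gripper opens to 85 mm and grips with 20 to 120 N. Pads are 22 mm wide; open, the fingers measure 114 mm over their backs; the gripper's body (76 mm by 85 mm) begins 54 mm behind the grasp point. The pads swing forward as they close: fully open they stand 13 mm farther back than shut.
Start: joints at [-84.666, 5.964, 5.575, 89.605, 0, 77.527], TCP at [0.184, -0.571, 0.231] pointing down, gripper open.
Joint ranges: [-171.21, 171.21], [-48.23, 106.86], [-62.78, 66.21], [-105.2, 120.99], [-86.42, 89.51], [-180, 180]. Speed limits (degrees/s): [127.2, 127.2, 147.25, 180, 180, 180].

INTERFACE

Orientations are given as [roll, pitch, yaw] about the fixed x, y, z axes, in that order (R = Rz(yaw) Ry(pitch) Rx(roll)).
In Python, from rig import r gives the robot as it stands. The module is installed in compiled form; this text tells all that it offers. Calls block until the motion is done:
- r.goto(position, orientation): joint-space move of the TCP to a pose.
- r.line_to(position, orientation=None, feed=0.15, stop_force=None): straight line of the TCP; orientation=None keeps the orientation; feed is the mean speed in m/s. With stop_force (N) it stops when the force on the tool has changed by that much, and returns True; else False.
- r.movej(angles): joint-space move.
- r.open_gripper() and r.grasp(): open the fingers fully, or close them until they stop; the grip force is fixed at half the most.
- r.sleep(seconds).
- r.solve_ik(position, orientation): joint angles nearest the present ones, or None.
- r.camera(name): name is "side" or "top" or "wrist"; returns (picture, depth): 420x560x3 uint8, red, green, blue; 420x560 float32, m along the optical axis (not along the pixel's ray), 0 where there is no reading.
- r.camera_params(name): a dict with "intrinsics" (3x3 intrinsics, pixels), "extrinsics" (4x4, takes a point from camera to world coordinates). Camera axes: x right, y down, z forward; pixel columns grow to the right and rows downward; lengths in m; the calibration is good to about 2 mm. The wrist camera is an equidistant fisheye: a pixel r from the principal point sees the ray r / f radians off the axis. A picture is of the moment at which its call begins: read the wrist's pose just before it. camera_params takes no time and is no camera call; for the wrist camera it gives the pose at the moment of the call.
A pose or a line that the arm cannot do raises r.Unreachable and nothing moves.
- r.sign_off(): hands the job in; it is judged then, once.
Readings, each from a call of its own:
- r.read_clock(): time.
- r.read_joints(): joint angles.
- r.read_qd(): joint speeds.
- r.read_effort(): joint torques, N m.
- r.read_eef_pos(): TCP position.
- r.read_ee_rot(): TCP orientation.
- r.read_wrist_force(): force on the tool from outside, world axes, zero at the start.
- r.read_moment(): the same for the moment, N m.
- r.read_width(): opening from 0.0 (shut) to 1.0 (fully open).
- r.read_grasp_force(): force on a finger pad.
Only numpy, scipy, OpenCV 4.12 (cv2) and the standard library are available. Lean on these libraries where they do the work, as an engineer would, in place of code of your own. Each camera call takes 0.05 s, during which the arm holds its last target. There are 200 camera calls.

## Working session

There is one attempt and no reset: what is moved stays moved. The work goes in short steps, each a Python script; the robot and the scene stay as the last script left them, time stands still between calls to the robot, and variables do not carry over. Pictures are saved under pics/ and viewed, at most 10 in all, crops included, and the job is handed in when it is done.

```bash
mkdir -p pics
python3 - <<'E'
from rig import r
import cv2,numpy as np
for n in("top","side"):
    p,d=r.camera(n); cv2.imwrite(f"pics/{n}0.png",p[:,:,::-1]); np.savez(f"{n}0.npz",p=p,d=d,**r.camera_params(n))
    q=r.camera_params(n); print(n,q["intrinsics"],q["extrinsics"],(d>0).mean())
print(r.read_clock(),r.read_wrist_force(),r.read_ee_rot())
E
```

```text
top [[536.92159803   0.         274.2415413 ]
 [  0.         536.92159803 207.58996415]
 [  0.           0.           1.        ]] [[ 0.0544873  -0.97348219  0.22217914  0.16620799]
 [-0.99850904 -0.05385451  0.00891016  0.00317141]
 [ 0.00329147 -0.22233337 -0.97496515  1.67964058]
 [ 0.          0.          0.          1.        ]] 0.9957780612244898
side [[413.61731314   0.         271.82523625]
 [  0.         413.61731314 209.87840881]
 [  0.           0.           1.        ]] [[-0.79665499 -0.45800588  0.39442546  0.09467771]
 [-0.60423081  0.62038827 -0.50002352  0.54844512]
 [-0.01568322 -0.63667025 -0.77097667  0.96208832]
 [ 0.          0.          0.          1.        ]] 0.9957440476190477
0.1 [ 0.76832313 -0.33182592 -1.38628695] [-1.79931951e+02 -1.52518000e-02  1.78086734e+01]
```

View pics/top0.png

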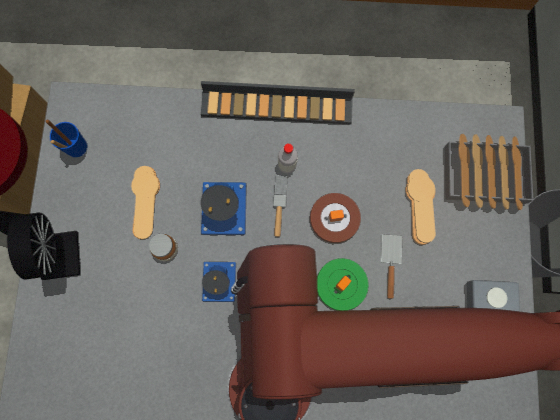

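View pics/side0.png

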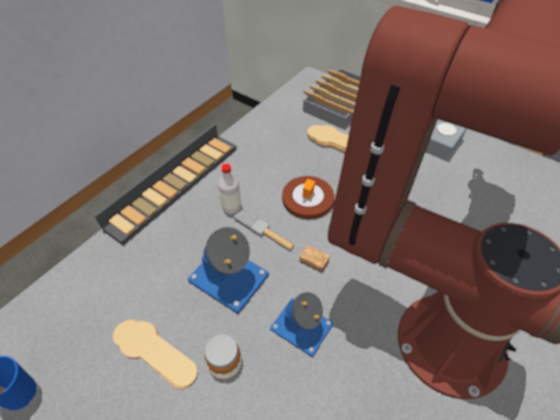

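The top view shows the brown wheel near (335,218) with its orange block. The larger blue stand has its dark face at (219,202), with pins near (228,201) and (211,209). A smaller stand is at (217,282) and the green decoy at (343,284). The brush lies between the wheel and the stand, and the solvent bottle is at (288,158).

```bash
cat > h.py <<'E'
import numpy as np,cv2
def load(n):
    f=np.load(n); return f["p"],f["d"],f["intrinsics"],f["extrinsics"]
def cloud(d,K,T):
    v,u=np.mgrid[:d.shape[0],:d.shape[1]]
    X=np.stack([(u-K[0,2])/K[0,0]*d,(v-K[1,2])/K[1,1]*d,d],-1)
    return X@T[:3,:3].T+T[:3,3]
def plane(P,t=.004):
    rng=np.random.default_rng(0);best=None
    for _ in range(300):
        a,b,c=P[rng.choice(len(P),3,replace=False)];n=np.cross(b-a,c-a);n/=np.linalg.norm(n)+1e-12
        m=abs((P-a)@n)<t
        if best is None or m.sum()>best.sum():best=m
    Q=P[best];c=Q.mean(0);n=np.linalg.svd(Q-c)[2][2];return c,n*np.sign(n[2]),best
E
python3 - <<'E'
from h import *
for nm,fc,wc in(("top0.npz",(219,203,22),(335,218,30)),("side0.npz",(229,252,26),(308,196,32))):
    p,d,K,T=load(nm);X=cloud(d,K,T);p=p.astype(int)
    hsv=cv2.cvtColor(p.astype(np.uint8),cv2.COLOR_RGB2HSV).astype(int)
    v,u=np.mgrid[:420,:560]
    near=lambda c:(u-c[0])**2+(v-c[1])**2<c[2]**2
    m=near(fc)&(hsv[...,1]<70)&(hsv[...,2]<110)&(X[...,2]>.08)
    P=X[m];c,n,b=plane(P);Q=P[b]
    # in-plane enclosing circle
    e1=np.cross(n,[0,0,1.]);e1/=np.linalg.norm(e1);e2=np.cross(n,e1)
    uv=np.c_[(Q-c)@e1,(Q-c)@e2].astype(np.float32);cc,rad=cv2.minEnclosingCircle(uv)
    print(nm,"face",m.sum(),b.sum(),c,n,"tilt",np.degrees(np.arccos(n[2])),"yaw",np.degrees(np.arctan2(n[1],n[0])),"centre",c+cc[0]*e1+cc[1]*e2,rad)
    pm=near(fc)&(hsv[...,1]>90)&(hsv[...,0]<35)&(hsv[...,2]>100)
    k,l=cv2.connectedComponents(pm.astype(np.uint8))
    for i in range(1,k):print(" pin px",u[l==i].mean(),v[l==i].mean(),(l==i).sum(),X[l==i].mean(0))
    om=near(wc)&(hsv[...,1]>200)&(hsv[...,2]>150)&(hsv[...,0]<25)&(X[...,2]>.03)
    O=X[om];t=O[O[:,2]>np.percentile(O[:,2],95)-.006]
    print("block",om.sum(),"zmax",np.percentile(O[:,2],95),"top",cv2.minAreaRect((t[:,:2]*1000).astype(np.float32)),t.mean(0))
    rm=near((wc[0],wc[1],40))&(X[...,2]>.012)&(X[...,2]<.04)&(hsv[...,1]>90)&(hsv[...,0]<15)
    print("ring",rm.sum(),X[rm].mean(0),cv2.minEnclosingCircle((X[rm][:,:2]*1000).astype(np.float32)))
    hm=near((wc[0],wc[1],18))&(hsv[...,1]<50);print("hub",np.median(X[hm],0))
E
```

```text
top0.npz face 998 745 [0.52045161 0.17916951 0.15007652] [-0.65211501 -0.04501498  0.75678245] tilt 40.81863942486267 yaw -176.05118171541724 centre [0.51852502 0.17891477 0.14840124] 0.05754388868808746
 pin px 227.5 200.5 14 [0.52492319 0.15356816 0.1650953 ]
 pin px 209.73333333333332 208.8 15 [0.50085831 0.20504819 0.14959413]
block 77 zmax 0.071518060372131 top ((522.7383422851562, -173.2523193359375), (19.70489501953125, 34.59856414794922), 10.959427833557129) [ 0.52280119 -0.1746822   0.06859134]
ring 1265 [ 0.52236145 -0.17375093  0.02286626] ((524.3892822265625, -174.59152221679688), 79.6577377319336)
hub [ 0.52010302 -0.17293781  0.02049566]
side0.npz face 1459 1414 [0.52003829 0.18284197 0.15031379] [-0.64399067 -0.03053586  0.76442369] tilt 40.14425186340544 yaw -177.28526111983348 centre [0.51994409 0.18030643 0.15013314] 0.05553016811609268
 pin px 233.1153846153846 236.96153846153845 26 [0.52538273 0.15319761 0.16619435]
 pin px 227.17241379310346 261.1034482758621 29 [0.50133838 0.20487879 0.14805292]
block 130 zmax 0.07002930578766511 top ((525.283203125, -174.8368682861328), (23.815893173217773, 40.30493927001953), 11.483778953552246) [ 0.52414275 -0.17564512  0.06774519]
ring 1011 [ 0.51782342 -0.16316072  0.02337967] ((525.2672119140625, -172.80528259277344), 79.20570373535156)
hub [ 0.51496625 -0.1653575   0.02199534]
```

```bash
cat >> h.py <<'E'
from scipy.spatial.transform import Rotation as Ro
def rpy(R): return Ro.from_matrix(R).as_euler("xyz",degrees=True)
def face_R(yaw,tilt=40):  # columns x(up slope),y,z of face; yaw deg of up-slope heading
    return Ro.from_euler("ZY",[yaw,-tilt],degrees=True).as_matrix()
def tool_R(W): # tool for a wheel frame W: z=-Wz, y=-Wy, x=Wx
    return W@np.diag([1,-1,-1.])
def Rz(a): return Ro.from_euler("z",a,degrees=True).as_matrix()
def fish(T,K,px):
    """world ray(s) of fisheye pixels"""
    q=(np.atleast_2d(px)-K[:2,2])/K[[0,1],[0,1]];th=np.linalg.norm(q,axis=1,keepdims=True)
    return np.c_[q/np.maximum(th,1e-9)*np.sin(th),np.cos(th)]@T[:3,:3].T
def fcloud(d,K,T):
    v,u=np.mgrid[:d.shape[0],:d.shape[1]];D=fish(np.eye(4),K,np.c_[u.ravel(),v.ravel()].astype(float))
    P=D/np.maximum(D[:,2:],1e-3)*d.reshape(-1,1);return (P@T[:3,:3].T+T[:3,3]).reshape(*d.shape,3)
E
python3 - <<'E'
from h import *
from rig import r
F=np.array([.5195,.180,.150]);RF=face_R(3.3)
def snap(n):
    q=r.camera_params("wrist");p,d=r.camera("wrist");cv2.imwrite(f"pics/{n}.png",p[:,:,::-1]);np.savez(n+".npz",p=p,d=d,**q)
    c=q["extrinsics"];print(n,q["intrinsics"][0],"cam in tool",(Ro.from_euler("xyz",r.read_ee_rot(),degrees=True).as_matrix().T@(c[:3,3]-r.read_eef_pos())))
W=lambda s,off:(F+RF@[0,0,off],rpy(tool_R(RF@Rz(s))))
for h in(.03,.22):
  for s in range(-180,180,45):
    j=r.solve_ik(*W(s,h));print(h,s,None if j is None else np.round(j).astype(int))
r.goto([.5245,-.174,.22],[180,0,101]);r.sleep(.2);snap("w1");print(r.read_joints(),r.read_clock())
E
```

```text
0.03 -180 None
0.03 -135 None
0.03 -90 None
0.03 -45 None
0.03 0 None
0.03 45 None
0.03 90 None
0.03 135 None
0.22 -180 None
0.22 -135 None
0.22 -90 None
0.22 -45 None
0.22 0 None
0.22 45 None
0.22 90 None
0.22 135 None
w1 [325.1922621    0.         280.93659729] cam in tool [ 0.07061584 -0.0008553  -0.14313405]
[-3.19748376e+01 -2.44108482e+00 -4.17070324e+00  8.82746698e+01
 -2.08702351e-03  4.70871841e+01] 2.2417
```

View pics/w1.png

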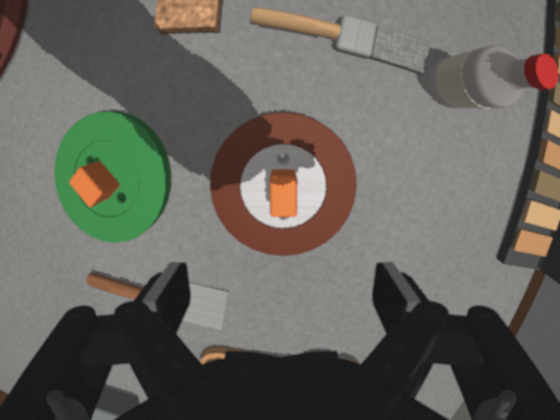

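The wrist view shows the wheel at about (284,183), its block at (284,193) and one hole visible at (283,158). The block's long axis is nearly vertical in the image, so the fingers will close across the right faces.

Run:
```python
from h import *
from rig import r
F=np.array([.5195,.180,.150]);RF=face_R(3.3)
W=lambda s,off:(F+RF@[0,0,off],rpy(tool_R(RF@Rz(s))))
for h in(.03,.05,.22):
  for s in range(-180,180,30):
    j=r.solve_ik(*W(s,h));print(h,s,None if j is None else np.round(j).astype(int))
for t in(10,20,30): 
  j=r.solve_ik(F+[-.1,0,.15],rpy(tool_R(face_R(3.3,t)@Rz(60))));print(t,j)
p,d,K,T=load("w1.npz");X=fcloud(d,K,T);hsv=cv2.cvtColor(p,cv2.COLOR_RGB2HSV).astype(int)
v,u=np.mgrid[:420,:560];near=(u-284)**2+(v-183)**2<85**2
om=near&(hsv[...,1]>180)&(hsv[...,0]<25)&(X[...,2]>.055);O=X[om]
ob=near&(hsv[...,1]>180)&(hsv[...,0]<25)&(hsv[...,2]>150)&(X[...,2]>.03)
print("blk",om.sum(),np.median(O[:,2]),cv2.minAreaRect((O[:,:2]*1000).astype(np.float32)),O.mean(0), cv2.minAreaRect((X[ob][:,:2]*1000).astype(np.float32)))
rm=near&(X[...,2]>.018)&(X[...,2]<.03);print("ring",rm.sum(),np.median(X[rm],0),cv2.minEnclosingCircle((X[rm][:,:2]*1000).astype(np.float32)))
# hole: dark px on hub
hm=near&(hsv[...,2]<110)&((u-284)**2+(v-158)**2<12**2);pz=np.array([u[hm].mean(),v[hm].mean()])
D=fish(T,K,pz)[0];c=T[:3,3];print("hole px",pz,hm.sum(),c+D*(.022-c[2])/D[2])
```

```text
0.03 -180 None
0.03 -150 None
0.03 -120 None
0.03 -90 None
0.03 -60 None
0.03 -30 None
0.03 0 None
0.03 30 None
0.03 60 None
0.03 90 None
0.03 120 None
0.03 150 None
0.05 -180 None
0.05 -150 None
0.05 -120 None
0.05 -90 None
0.05 -60 None
0.05 -30 None
0.05 0 None
0.05 30 None
0.05 60 None
0.05 90 None
0.05 120 None
0.05 150 None
0.22 -180 None
0.22 -150 None
0.22 -120 None
0.22 -90 None
0.22 -60 None
0.22 -30 None
0.22 0 None
0.22 30 None
0.22 60 None
0.22 90 None
0.22 120 None
0.22 150 None
10 [  7.19785619 -30.29169619 -19.48399739  90.83036525  -0.67634936
 123.83881741]
20 [  7.7899339  -43.98304502 -30.06968234  83.9698952   -1.53425995
 124.22016723]
30 None
blk 0 nan ((0.0, 0.0), (0.0, 0.0), 0.0) [nan nan nan] ((0.0, 0.0), (0.0, 0.0), 0.0)
ring 15110 [ 0.52474734 -0.16983896  0.02408249] ((526.0328979492188, -175.55023193359375), 79.9381332397461)
hole px [282.98333333 159.11666667] 120 [ 0.52033457 -0.14658045  0.022     ]
  return _methods._mean(a, axis=axis, dtype=dtype,
  ret = ret.dtype.type(ret / rcount)
<stdin>:14: RuntimeWarning: Mean of empty slice.
  ret = um.true_divide(
```

Run:
```python
from h import *
from rig import r
from scipy.optimize import least_squares
rng=np.random.default_rng(1);S=[]
for _ in range(600):
    P=[rng.uniform(.3,.75),rng.uniform(-.3,.4),rng.uniform(.05,.45)];o=rpy(tool_R(Rz(rng.uniform(-40,40))@Ro.from_euler("xy",rng.uniform(-40,40,2),degrees=True).as_matrix()@Rz(rng.uniform(-180,180))))
    j=r.solve_ik(P,o)
    if j is not None:S.append((P,Ro.from_euler("xyz",o,degrees=True).as_matrix(),np.radians(j)))
print(len(S));J=np.array([s[2] for s in S]);P=np.array([s[0] for s in S]);R=np.array([s[1] for s in S])
# POE: axes z,y,-y,y,?,tool ; unknown axes directions & points, 
def fk(x,J):
    ax=x[:18].reshape(6,3);pt=x[18:36].reshape(6,3);p0=x[36:39];R0=Ro.from_rotvec(x[39:42]).as_matrix()
    n=len(J);Rm=np.tile(R0,(n,1,1));p=np.tile(p0,(n,1))
    for i in range(5,-1,-1):
        a=ax[i]/np.linalg.norm(ax[i]);M=Ro.from_rotvec(J[:,i:i+1]*a).as_matrix();Rm=M@Rm;p=np.einsum("nij,nj->ni",M,p-pt[i])+pt[i]
    return p,Rm
def res(x):
    p,Rm=fk(x,J);return np.r_[(p-P).ravel(),.2*(Rm-R).ravel()]
best=None
for s5 in(1,-1):
  for p0 in([.6,.13,.6],[.8,.13,.9]):
    x0=np.r_[0,0,1, 0,1,0, 0,-1,0, 0,1,0, 0,0,s5, 1,0,0, 0,0,0, 0,0,.3, 0,0,.8, .5,0,.8, .5,.1,.8, .6,.13,.8, p0, Ro.from_matrix(np.array([[0,0,1],[0,-1,0],[1,0,0.]])).as_rotvec()]
    s=least_squares(res,x0,max_nfev=300)
    if best is None or s.cost<best.cost:best=s
print(best.cost);x=best.x;np.save("kin.npy",x);np.set_printoptions(precision=3,suppress=True)
a=x[:18].reshape(6,3);print(a/np.linalg.norm(a,axis=1,keepdims=True));print(x[18:36].reshape(6,3),x[36:39])
print(np.degrees(J.min(0)),np.degrees(J.max(0)))
lo=np.radians([-171.21,-48.23,-62.78,-105.2,-86.42,-180]);hi=np.radians([171.21,106.86,66.21,120.99,89.51,180])
F=np.array([.5195,.180,.150])
for tilt in(40,35,30,25):
  for h in(.03,.1):
    RF=face_R(3.3,tilt);sols=set()
    for s in(0,):
      T=tool_R(RF@Rz(s));t=F+RF@[0,0,h]
      for k in range(40):
        q=least_squares(lambda q:np.r_[(fk(x,q[None])[0][0]-t),.2*(fk(x,q[None])[1][0]-T).ravel()],rng.uniform(lo,hi),bounds=(lo-2,hi+2))
        if q.cost<1e-7:sols.add(tuple(np.round(np.degrees(q.x)).astype(int)))
    print(tilt,h,sols)
p,d,K,T=load("w1.npz");print(p[195,284],d[195,284],d[183,250])
```

```text
402
7.35674271789921e-27
[[-0. -0.  1.]
 [ 0.  1.  0.]
 [ 0. -1. -0.]
 [-0.  1.  0.]
 [-0. -0.  1.]
 [ 1.  0.  0.]]
[[-0.    -0.     2.409]
 [-0.    -0.785  0.296]
 [ 0.    -1.409  0.633]
 [ 0.551 -2.535  0.679]
 [ 0.689  0.13  -3.534]
 [ 1.459  0.13   0.679]] [0.992 0.13  0.679]
[ -81.713  -47.876  -62.524   18.244  -49.101 -179.833] [ 47.49   65.414  65.289 120.923  47.29  176.748]
40 0.03 {(np.int64(-129), np.int64(-157), np.int64(-59), np.int64(218), np.int64(28), np.int64(40)), (np.int64(-129), np.int64(61), np.int64(-131), np.int64(-72), np.int64(28), np.int64(40)), (np.int64(7), np.int64(-5), np.int64(-47), np.int64(-172), np.int64(182), np.int64(3)), (np.int64(7), np.int64(-5), np.int64(-47), np.int64(-172), np.int64(-178), np.int64(3)), (np.int64(7), np.int64(-67), np.int64(-63), np.int64(54), np.int64(-2), np.int64(-177)), (np.int64(7), np.int64(-67), np.int64(-63), np.int64(54), np.int64(-2), np.int64(183))}
40 0.1 {(np.int64(-123), np.int64(25), np.int64(-131), np.int64(-219), np.int64(149), np.int64(-134)), (np.int64(-123), np.int64(25), np.int64(-131), np.int64(-219), n
[... 5002 characters left out ...]
), np.int64(-179), np.int64(3)), (np.int64(225), np.int64(15), np.int64(-144), np.int64(130), np.int64(164), np.int64(-141)), (np.int64(6), np.int64(-13), np.int64(-43), np.int64(215), np.int64(181), np.int64(3)), (np.int64(6), np.int64(-13), np.int64(-43), np.int64(215), np.int64(-179), np.int64(3)), (np.int64(-135), np.int64(-126), np.int64(-36), np.int64(200), np.int64(16), np.int64(39)), (np.int64(225), np.int64(-126), np.int64(-36), np.int64(200), np.int64(16), np.int64(39)), (np.int64(-135), np.int64(41), np.int64(-153), np.int64(-86), np.int64(16), np.int64(39)), (np.int64(6), np.int64(-44), np.int64(-38), np.int64(71), np.int64(-1), np.int64(-177))}
[234 139  78] 0.30293268 0.3472488
```

```bash
cat >> h.py <<'E'
from scipy.optimize import least_squares
_x=np.load("kin.npy")
LO=np.array([-171.21,-48.23,-62.78,-105.2,-86.42,-180]);HI=np.array([171.21,106.86,66.21,120.99,89.51,180])
def fk(q):  # deg -> TCP pos, R
    ax=_x[:18].reshape(6,3);pt=_x[18:36].reshape(6,3);p=_x[36:39];R=Ro.from_rotvec(_x[39:42]).as_matrix()
    for i in range(5,-1,-1):
        M=Ro.from_rotvec(np.radians(q[i])*ax[i]/np.linalg.norm(ax[i])).as_matrix();R=M@R;p=M@(p-pt[i])+pt[i]
    return p,R
def ik(p,R,seeds=([7,-40,-45,60,0,0],[7,-40,-45,60,40,90],[7,-40,-45,60,-40,-90]),margin=1.):
    for s in seeds:
        q=least_squares(lambda q:np.r_[(fk(q*60)[0]-p),.2*(fk(q*60)[1]-R).ravel()],np.clip(s,LO+5,HI-5)/60,bounds=((LO+margin)/60,(HI-margin)/60))
        if q.cost<1e-9:return q.x*60
F=np.array([.5195,.180,.150]);RF=face_R(3.3)
def grip_pose(phi,al,off=0.,flip=0,h=.049,F=F,RF=RF):
    """TCP pose gripping the wheel at spindle angle phi, tool pitched al about block y; off: wheel height off the face"""
    W=RF@Rz(phi);T=tool_R(W)@Ro.from_euler("y",al,degrees=True).as_matrix()@Rz(180*flip)
    return F+RF@[0,0,off+h]+.019*T[:,2],T
E
python3 - <<'E'
from h import *
for phi in range(0,180,15):
    s=""
    for al in range(-50,51,10):
        q=ik(*grip_pose(phi,al));s+=f" {al}:{'-' if q is None else ','.join(str(int(v)) for v in q[[1,2,4,5]])}"
    print(phi,s)
E
```

```text
0  -50:4,-3,0,-177 -40:-8,-15,0,-177 -30:-21,-26,0,-177 -20:-34,-38,0,-177 -10:- 0:- 10:- 20:- 30:- 40:- 50:-
15  -50:6,-1,-10,178 -40:-6,-13,-9,176 -30:-19,-25,-8,174 -20:-33,-37,-7,171 -10:- 0:- 10:- 20:- 30:- 40:- 50:-
30  -50:7,-1,-20,173 -40:-5,-13,-19,169 -30:-18,-25,-16,165 -20:-32,-37,-13,160 -10:- 0:- 10:- 20:- 30:- 40:- 50:-
45  -50:8,-3,-30,169 -40:-5,-15,-28,162 -30:-19,-27,-24,155 -20:-33,-39,-19,148 -10:- 0:- 10:- 20:- 30:- 40:- 50:-
60  -50:7,-7,-41,162 -40:-6,-19,-37,153 -30:-21,-31,-31,144 -20:-35,-42,-24,136 -10:- 0:- 10:- 20:- 30:- 40:- 50:-
75  -50:4,-14,-51,154 -40:-10,-26,-45,141 -30:-25,-37,-38,131 -20:-39,-46,-28,122 -10:- 0:- 10:- 20:- 30:- 40:- 50:-
90  -50:-1,-23,-60,140 -40:-16,-35,-52,125 -30:-31,-44,-43,115 -20:-45,-52,-31,106 -10:- 0:- 10:- 20:- 30:- 40:- 50:-30,-47,60,39
105  -50:-12,-38,-67,116 -40:-27,-47,-57,104 -30:-40,-54,-45,96 -20:- -10:- 0:- 10:- 20:- 30:- 40:-35,-45,45,41 50:-19,-36,51,27
120  -50:-29,-59,-69,78 -40:- -30:- -20:- -10:- 0:- 10:- 20:- 30:-40,-44,30,39 40:-26,-36,37,30 50:-12,-27,41,19
135  -50:- -40:- -30:- -20:- -10:- 0:- 10:- 20:-45,-47,17,36 30:-33,-38,23,29 40:-20,-28,28,21 50:-7,-19,31,14
150  -50:- -40:- -30:- -20:- -10:- 0:- 10:- 20:-41,-43,11,24 30:-28,-33,15,19 40:-15,-22,19,14 50:-2,-12,21,9
165  -50:- -40:- -30:- -20:- -10:- 0:- 10:- 20:-37,-40,5,13 30:-24,-29,7,10 40:-11,-18,9,8 50:0,-7,10,5
```

```bash
cat > wp.py <<'E'
from h import *
def wheel_from(n,c=(284,183),rad=85):
    p,d,K,T=load(n);X=fcloud(d,K,T);hsv=cv2.cvtColor(p,cv2.COLOR_RGB2HSV).astype(int)
    v,u=np.mgrid[:420,:560];near=(u-c[0])**2+(v-c[1])**2<rad**2
    om=near&(hsv[...,1]>140)&(hsv[...,0]>4)&(hsv[...,0]<25)&(hsv[...,2]>140)&(abs(X[...,2]-.068)<.004);O=X[om]
    rm=near&(X[...,2]>.018)&(X[...,2]<.03)
    (bx,by),(w,h),a=cv2.minAreaRect((O[:,:2]*1000).astype(np.float32))
    return (bx,by),(w,h),a,O.mean(0),cv2.minEnclosingCircle((X[rm][:,:2]*1000).astype(np.float32))
E
python3 - <<'E'
from wp import *
from rig import r
(b,wh,a,m,ring)=wheel_from("w1.npz");print(b,wh,a,m,ring)
yaw=a+90 if wh[1]>wh[0] else a
x,y=b[0]/1000,b[1]/1000
print("yaw",yaw,"at",x,y)
if not(abs(x-.5245)<.006 and abs(y+.174)<.006 and abs(yaw-101)<6): raise SystemExit
o=[180,0,yaw]
r.line_to([x,y,.12],o,feed=.2);r.sleep(.3)
f0,m0=np.array(r.read_wrist_force()),np.array(r.read_moment())
r.line_to([x,y,.030],o,feed=.12,stop_force=15);r.grasp()
print("w",r.read_width(),r.read_grasp_force(),r.read_eef_pos())
r.line_to([x,y,.065],o,feed=.08);r.sleep(.5)
f1=np.mean([r.read_wrist_force() for _ in range(5)],0);m1=np.mean([r.read_moment() for _ in range(5)],0)
print("F",f1-f0,"M",m1-m0,m0,f0)
M=m1-m0;rxy=np.array([-M[1],M[0]]) # M=r x (0,0,-w): Mx=-ry w, My=rx w
rxy=np.array([M[1],-M[0]]);print("heavy dir world deg",np.degrees(np.arctan2(rxy[1],rxy[0])),np.linalg.norm(rxy),"rel wheel x",np.degrees(np.arctan2(rxy[1],rxy[0]))-yaw,r.read_clock())
q=r.camera_params("wrist");p,d=r.camera("wrist");cv2.imwrite("pics/w2.png",p[:,:,::-1]);np.savez("w2.npz",p=p,d=d,**q)
E
```

```text
(525.2069702148438, -175.70497131347656) (23.49829864501953, 39.02729797363281) 11.546622276306152 [ 0.52575199 -0.17683414  0.06836575] ((526.0328979492188, -175.55023193359375), 79.9381332397461)
yaw 101.54662227630615 at 0.5252069702148437 -0.17570497131347657
w 0.2976335696852289 60.12724220752716 [ 0.52559275 -0.17576281  0.03044116]
F [-0.62397713 -0.44239826 -7.61008388] M [0.34430535 0.07057046 0.03874331] [-0.02723186 -0.04320273 -0.01375782] [-0.30154249  0.27935013  0.18965624]
heavy dir world deg -78.41681201976158 0.3514631766316248 rel wheel x -179.96343429606773 5.7583
```

View pics/w2.png

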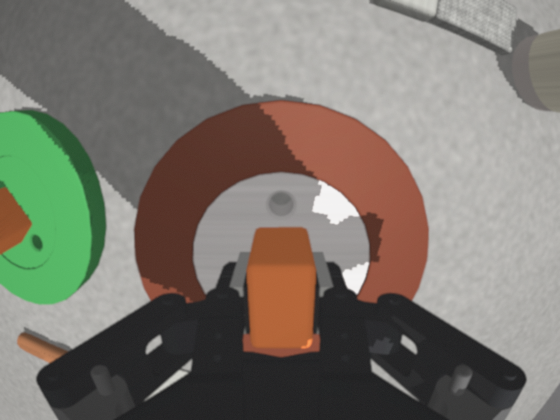

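The wheel hangs level in the grip, with a hole visible at (282,203). The measured moment puts the heavy side opposite tool x. A straight grip on the face is past the j2 limit, so I'll set the wheel down and regrip with the hand pitched. First I'll check that plan.

Run:
```python
from h import *
from rig import r
np.set_printoptions(precision=1,suppress=True)
p,d,K,T=load("top0.npz");X=cloud(d,K,T);m=(p[...,0]>180)&(p[...,1]<60)&(p[...,2]<60);v,u=np.mgrid[:420,:560]
m&=(abs(u-288)<12)&(abs(v-150)<14);print("solvent cap",X[m].mean(0)*1000)
a=p.astype(int);
W0=Rz(101.55);G=np.array([.5256,-.1758,0])
for al in(-30,-38):
  for f in(0,1):
    for off in(0,.1):
      t,Tm=grip_pose(0,al,off,f,F=G,RF=W0);q=ik(t,Tm,seeds=([-30,0,0,80,0,60],[-30,0,0,80,40,-130],[-30,0,0,80,-40,150],[-40,0,0,60,-40,-60],[-40,0,0,60,40,0]));print("bench",al,f,off,q)
  q=None
  for off,phi in((.1,-63),(.05,-63),(0,-63),(0,-30),(0,0),(0,20),(0,40)):
    t,Tm=grip_pose(phi,al,off,1);q=ik(t,Tm,seeds=([7,-35,-40,60,30,40],[7,-35,-40,60,0,0],[7,-35,-40,60,-20,-20]));print("face",al,off,phi,q)
```

```text
solvent cap [695.  -13.8 168.7]
bench -30 0 0 [-19.3 -12.7 -38.3  47.9 -25.4  55.4]
bench -30 0 0.1 [-19.3 -17.8 -31.8  59.5 -25.4  55.4]
bench -30 1 0 [ -19.3  -12.7  -38.3   47.9  -25.4 -124.6]
bench -30 1 0.1 [ -19.3  -17.8  -31.8   59.5  -25.4 -124.6]
face -30 0.1 -63 None
face -30 0.05 -63 None
face -30 0 -63 [-12.7 -41.9 -46.3  68.8  32.3  42.4]
face -30 0 -30 [ -3.5 -28.2 -33.1  73.4  16.   19.7]
face -30 0 0 [  5.9 -21.2 -26.6  74.6  -0.4   2.5]
face -30 0 20 [ 12.  -19.  -25.4  73.7 -11.5  -8.8]
face -30 0 40 [ 17.6 -18.8 -27.   70.9 -22.1 -21.2]
bench -38 0 0 [-15.8 -13.8 -42.   42.  -33.1  56.7]
bench -38 0 0.1 [-15.8 -20.  -36.1  54.1 -33.1  56.7]
bench -38 1 0 [ -15.8  -13.8  -42.    42.   -33.1 -123.3]
bench -38 1 0.1 [ -15.8  -20.   -36.1   54.1  -33.1 -123.3]
face -38 0.1 -63 [-19.4 -43.2 -39.3  89.7  38.2  29.7]
face -38 0.05 -63 [-17.4 -37.7 -40.   81.9  38.1  32.2]
face -38 0 -63 [-15.8 -31.2 -39.7  74.4  37.9  34.3]
face -38 0 -30 [ -5.  -18.  -25.   79.8  18.6  15.7]
face -38 0 0 [  5.7 -10.9 -17.4  81.5  -0.1   2.4]
face -38 0 20 [ 12.6  -8.3 -15.8  80.9 -12.6  -6.5]
face -38 0 40 [ 18.9  -7.7 -17.3  78.4 -24.8 -16.4]
```

Run:
```python
from h import *
from rig import r
np.set_printoptions(precision=4,suppress=True)
p0=r.read_eef_pos();r.line_to([p0[0],p0[1],.0315],feed=.06,stop_force=4);print(r.read_eef_pos(),r.read_wrist_force());r.open_gripper()
r.line_to([p0[0],p0[1],.2],feed=.25)
t,T=grip_pose(0,-38,.13,1);q=ik(t,T,seeds=([7,-15,-20,80,0,3],));print(q)
r.movej(q);r.sleep(.3)
for k,n in enumerate(("f1","f2")):
    if k: t,T=grip_pose(-40,-38,.13,1);q=ik(t,T,seeds=(q,));r.movej(q);r.sleep(.3)
    cp=r.camera_params("wrist");p,d=r.camera("wrist");cv2.imwrite(f"pics/{n}.png",p[:,:,::-1]);np.savez(n+".npz",p=p,d=d,**cp)
print(r.read_clock())
im=np.hstack([cv2.imread("pics/f1.png"),cv2.imread("pics/f2.png")]);cv2.imwrite("pics/f12.png",cv2.resize(im,(800,300),interpolation=cv2.INTER_AREA))
```

```text
[ 0.5241 -0.175   0.0304] [-0.4958 -0.4397  3.8516]
[  6.1393 -23.8246 -17.5716  94.2555  -0.0991   2.8376]
10.425
```

View pics/f12.png

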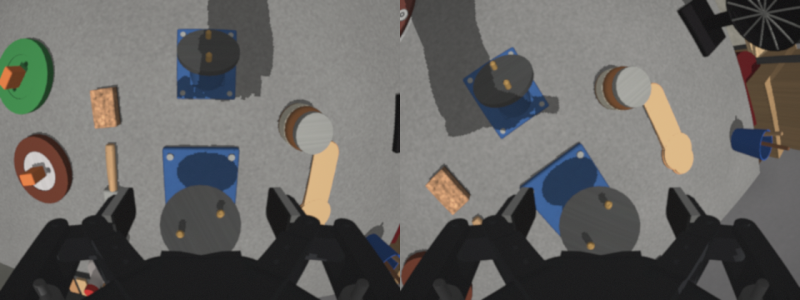

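Both wrist views show the larger face around full-resolution pixel (280,315). The two brass pins are at (308,299) and (252,328) in the first view, and at (291,287) and (266,343) in the second.

Run:
```python
from h import *
np.set_printoptions(precision=4,suppress=True)
v,u=np.mgrid[:420,:560]
for n,c,pins in(("f1",(280,312),((308,299),(252,328))),("f2",(279,312),((291,287),(266,343)))):
    p,d,K,T=load(n+".npz");X=fcloud(d,K,T);hsv=cv2.cvtColor(p,cv2.COLOR_RGB2HSV).astype(int)
    m=((u-c[0])**2+(v-c[1])**2<62**2)&(hsv[...,1]<60)&(hsv[...,2]>50)&(X[...,2]>.08)&(X[...,2]<.2)
    cc,nn,b=plane(X[m],.003);Q=X[m][b]
    yaw=np.degrees(np.arctan2(-nn[1],-nn[0]));tilt=np.degrees(np.arccos(nn[2]));R=face_R(yaw)
    uv=((Q-cc)@R[:,:2]).astype(np.float32);c2,rad=cv2.minEnclosingCircle(uv)
    C=cc+R[:,:2]@np.array(c2);print(n,b.sum(),m.sum(),"yaw",yaw,"tilt",tilt,"C",C,rad)
    mids=[]
    for q in pins:
        k=((u-q[0])**2+(v-q[1])**2<20**2)&(hsv[...,1]>100)&(hsv[...,0]>8)&(hsv[...,0]<35)&(hsv[...,2]>70)
        L=(X[k]-C)@R;t=L[L[:,2]>.0135];print("  pin n",k.sum(),len(t),"local all",L.mean(0),"tip",t.mean(0) if len(t) else None, L[:,2].max());mids.append(t.mean(0))
    s=mids[0]-mids[1];mid=(mids[0]+mids[1])/2;print("  mid local",mid,"len",np.linalg.norm(s[:2]),"angle",np.degrees(np.arctan2(s[1],s[0])),"F by pins",C+R[:,:2]@mid[:2])
```

```text
f1 8622 8625 yaw 2.7425374111473646 tilt 40.02571606765018 C [0.5192 0.1785 0.151 ] 0.05623916909098625
  pin n 96 69 local all [-0.0135  0.0257  0.0166] tip [-0.014   0.0259  0.0199] 0.31964950697110395
  pin n 90 75 local all [ 0.0136 -0.0261  0.015 ] tip [ 0.0134 -0.0262  0.0155] 0.018014143655101338
  mid local [-0.0003 -0.0001  0.0177] len 0.058845816108179995 angle 117.71733703201893 F by pins [0.519  0.1783 0.1508]
f2 8463 8463 yaw 2.7307398550876907 tilt 40.03232149407882 C [0.5185 0.1787 0.1505] 0.055843375623226166
  pin n 96 76 local all [-0.013   0.0255  0.0138] tip [-0.0134  0.0258  0.0153] 0.01702028061299114
  pin n 86 70 local all [ 0.0143 -0.0266  0.0178] tip [ 0.0141 -0.0264  0.0197] 0.319977536769698
  mid local [ 0.0003 -0.0003  0.0175] len 0.05892043545971952 angle 117.74483509761747 F by pins [0.5188 0.1784 0.1507]
```

```bash
sed -i 's/^F=np.array.*/F=np.array([.519,.1785,.1505]);RF=face_R(2.74)/' h.py
cat > wp.py <<'E'
from h import *
def wheel_world(n,c=(.524,-.175)):
    p,d,K,T=load(n);X=fcloud(d,K,T);hsv=cv2.cvtColor(p,cv2.COLOR_RGB2HSV).astype(int)
    near=np.linalg.norm(X[...,:2]-c,axis=-1)<.095
    om=near&(hsv[...,1]>140)&(hsv[...,0]>4)&(hsv[...,0]<25)&(hsv[...,2]>110)&(abs(X[...,2]-.068)<.004);O=X[om]
    rm=near&(abs(X[...,2]-.024)<.005)
    return cv2.minAreaRect((O[:,:2]*1000).astype(np.float32)),O.mean(0),cv2.minEnclosingCircle((X[rm][:,:2]*1000).astype(np.float32)),om.sum()
E
python3 - <<'E'
from wp import *
from rig import r
np.set_printoptions(precision=4,suppress=True)
G=np.array([.5237,-.1749,0]);W0=Rz(101.55)
t,T=grip_pose(0,-38,.13,1,F=G,RF=W0);q=ik(t,T,seeds=([-16,-15,-40,50,-33,-123],));print(q)
r.movej([6,-20,-10,85,0,-30]);r.movej(q);r.sleep(.3)
cp=r.camera_params("wrist");p,d=r.camera("wrist");cv2.imwrite("pics/w3.png",p[:,:,::-1]);np.savez("w3.npz",p=p,d=d,**cp)
print(wheel_world("w3.npz"),r.read_eef_pos()-t,r.read_clock())
E
```

```text
[ -15.7796  -21.3326  -34.0404   57.5595  -33.1574 -123.2576]
(((523.3440551757812, -175.79995727539062), (24.660234451293945, 38.86616897583008), 11.523406982421875), array([ 0.5231, -0.175 ,  0.0684]), ((523.3244018554688, -175.0030975341797), 80.02725219726562), np.int64(1526)) [0.0002 0.0002 0.0002] 13.05
```

View pics/w3.png

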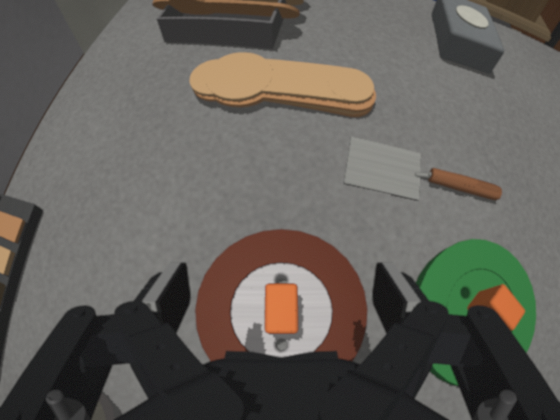

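The wheel is centred between the open fingers at (281,310), both holes are visible, and nothing is in the way.

Run:
```python
from wp import *
from rig import r
np.set_printoptions(precision=4,suppress=True)
G=np.array([.5234,-.1753,0]);W0=Rz(101.52)
t,T=grip_pose(0,-38,0,1,F=G,RF=W0);o=rpy(T)
print("stop",r.line_to(t,o,feed=.12,stop_force=15));print(r.read_eef_pos()-t);r.grasp();print(r.read_width(),r.read_grasp_force())
r.line_to(t+[0,0,.12],o,feed=.12);r.sleep(.3)
print("F",r.read_wrist_force(),"M",r.read_moment(),r.read_width(),r.read_clock())
# wheel pose relative to tool, from the wrist camera
cp=r.camera_params("wrist");p,d=r.camera("wrist");cv2.imwrite("pics/w4.png",p[:,:,::-1]);np.savez("w4.npz",p=p,d=d,**cp)
X=fcloud(d,cp["intrinsics"],cp["extrinsics"]);hsv=cv2.cvtColor(p,cv2.COLOR_RGB2HSV).astype(int)
tp=np.array(r.read_eef_pos());tR=Ro.from_euler("xyz",r.read_ee_rot(),degrees=True).as_matrix()
E=np.array([.5234,-.1753]);m=(np.linalg.norm(X[...,:2]-E,axis=-1)<.1)&(X[...,2]>.09)&(X[...,2]<.19)
br=m&(hsv[...,0]<12)&(hsv[...,1]>100)&(hsv[...,2]<150)
c,n,b=plane(X[br],.002);print("ring plane normal",n,"pitch off level",np.degrees(np.arccos(n[2])),b.sum(),c)
e1=np.cross([0,1,0],n);e1/=np.linalg.norm(e1);e2=np.cross(n,e1);Q=X[br][b];cc,rad=cv2.minEnclosingCircle(np.c_[(Q-c)@e1,(Q-c)@e2].astype(np.float32));C=c+cc[0]*e1+cc[1]*e2
print("ring top centre",C,rad,"exp",[*E,.144], "tool",tp-t,np.degrees(Ro.from_matrix(T.T@tR).as_rotvec()))
```

```text
stop False
[ 0.0007 -0.0002  0.001 ]
0.30248674918930035 59.64043378829956
F [ 0.2462  0.5962 -8.3103] M [1.7934 0.3318 0.0611] 0.295348623483209 16.3083
ring plane normal [ 0.0007 -0.004   1.    ] pitch off level 0.2332401500491374 19320 [ 0.5295 -0.2098  0.1435]
ring top centre [ 0.5223 -0.1762  0.1437] 0.07904910296201706 exp [np.float64(0.5234), np.float64(-0.1753), 0.144] tool [-0.0001  0.      0.1197] [-0.0194 -0.0136 -0.0174]
```

View pics/w4.png

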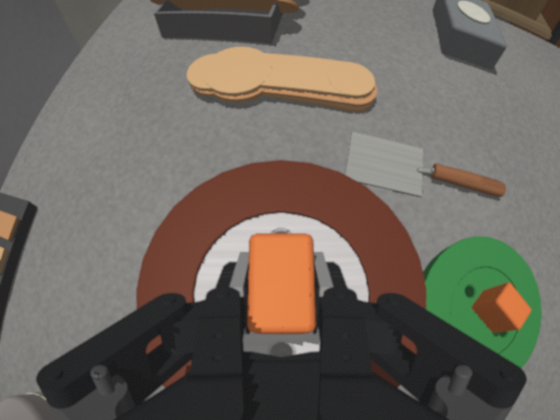

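```bash
cat >> h.py <<'E'
def wheel_pose(q,al=-38,flip=1):
    p,T=fk(q);W=T@Rz(-180*flip)@Ro.from_euler("y",-al,degrees=True).as_matrix()@np.diag([1,-1,-1.])
    return p-.019*T[:,2]-.049*W[:,2],W
E
python3 - <<'E'
from wp import *
from rig import r
np.set_printoptions(precision=3,suppress=True)
q0=np.array(r.read_joints());print(q0,wheel_pose(q0)[0],wheel_pose(q0)[1][:,2])
t,T=grip_pose(-62.4,-38,.08,1);q1=ik(t,T,seeds=([-18,-40,-39,86,38,31],));print(q1,wheel_pose(q1)[0])
t3,T3=grip_pose(-62.4,-38,.0,1);print(ik(t3,T3,seeds=(q1,)))
a=np.linspace(0,2*np.pi,36,endpoint=False);rim=np.vstack([np.c_[.08*np.cos(a),.08*np.sin(a),0*a+h] for h in(0,.024)])
def chk(A,B):
    for s in np.linspace(0,1,11):
        q=A+(B-A)*s;c,W=wheel_pose(q);P=c+rim@W.T;L=(P-F)@RF
        near=L[(np.hypot(L[:,0],L[:,1])<.075)]
        print(s,c,"tilt",np.degrees(np.arccos(W[2,2])),"minz",P[:,2].min(),"max y",P[:,1].max(),"face clr",near[:,2].min() if len(near) else None,"TCP",fk(q)[0])
mid=np.array([-25,-30,-20,75,0,-50.])
print("A");chk(q0,mid);print("B");chk(mid,q1)
E
```

```text
[ -15.831  -21.075  -34.918   56.439  -33.15  -123.283] [ 0.523 -0.175  0.12 ] [ 0. -0.  1.]
[-18.487 -41.45  -39.706  86.594  37.797  30.952] [0.468 0.176 0.212]
[-15.748 -31.484 -39.78   74.453  37.501  34.391]
A
0.0 [ 0.523 -0.175  0.12 ] tilt 0.029331612828557868 minz 0.11962437814818097 max y -0.09527369403123809 face clr None TCP [ 0.526 -0.187  0.154]
0.1 [ 0.534 -0.168  0.134] tilt 6.800249344902805 minz 0.12453122590376244 max y -0.08883688255049613 face clr None TCP [ 0.532 -0.182  0.167]
0.2 [ 0.544 -0.162  0.15 ] tilt 13.452427834002386 minz 0.13122331408942683 max y -0.08209193284753875 face clr None TCP [ 0.537 -0.177  0.182]
0.30000000000000004 [ 0.553 -0.155  0.167] tilt 19.91040595005268 minz 0.139952574496686 max y -0.07567746788494137 face clr None TCP [ 0.541 -0.171  0.197]
0.4 [ 0.561 -0.148  0.186] tilt 26.14458002940528 minz 0.1505920990483977 max y -0.06936065290561752 face clr None TCP [ 0.546 -0.165  0.213]
0.5 [ 0.568 -0.141  0.206] tilt 32.122579752313605 minz 0.1631858338808213 max y -0.06253386661540272 face clr None TCP [ 0.549 -0.158  0.23 ]
0.60000000
[... 1663 characters left out ...]
17554175049238577 max y 0.14823550269508332 face clr 0.04586237159065698 TCP [0.496 0.073 0.252]
0.7000000000000001 [0.516 0.096 0.232] tilt 52.71846685451432 minz 0.16882393195428316 max y 0.1758445727224151 face clr 0.04943860778865369 TCP [0.483 0.102 0.245]
0.8 [0.501 0.123 0.224] tilt 49.01781061312397 minz 0.1638398899922856 max y 0.2031274671229944 face clr 0.057018878267873024 TCP [0.47  0.131 0.24 ]
0.9 [0.485 0.15  0.217] tilt 44.734016465212605 minz 0.16101263696285298 max y 0.22987596858763548 face clr 0.06727194262249928 TCP [0.456 0.159 0.236]
1.0 [0.468 0.176 0.212] tilt 39.999995141021195 minz 0.16040565640449306 max y 0.25600290648970836 face clr None TCP [0.441 0.185 0.234]
```

Run:
```python
from wp import *
from rig import r
np.set_printoptions(precision=4,suppress=True)
r.movej([-25,-30,-20,75,0,-50.])
t,T=grip_pose(-62.4,-38,.08,1);r.movej(ik(t,T,seeds=([-18,-40,-39,86,38,31],)))
o=rpy(T)
t,_=grip_pose(-62.4,-38,.022,1);r.line_to(t,o,feed=.06);r.sleep(.3)
f0=np.array(r.read_wrist_force());print("F",f0,"err",(r.read_eef_pos()-t)@RF)
t,_=grip_pose(-62.4,-38,0,1);s=r.line_to(t,o,feed=.015,stop_force=12);
print("stop",s,"local err",(r.read_eef_pos()-t)@RF,"dF local",(np.array(r.read_wrist_force())-f0)@RF,r.read_clock(),r.read_joints())
p,d=r.camera("side");cv2.imwrite("pics/s5.png",cv2.resize(p[150:330,130:330,::-1],(800,600)[:2]))
```

```text
F [ 0.5255 -0.6339 -7.1778] err [ 0.0001 -0.      0.0001]
stop False local err [0.0001 0.     0.0001] dF local [-0.8953  0.4236  0.0572] 21.8333 [-15.7482 -31.4936 -39.7781  74.4571  37.5045  34.3894]
```

View pics/s5.png

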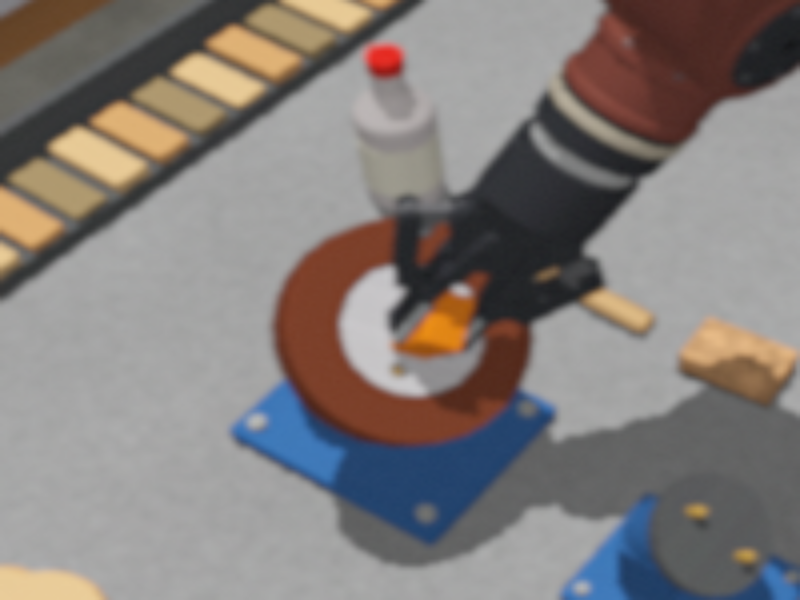

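The wheel is over the pins and a brass tip shows in the hole at (397,368). I'll press until it touches, then turn 110° and come back while recording the moment about the spindle.

Run:
```python
from wp import *
from rig import r
np.set_printoptions(precision=3,suppress=True)
PH=-62.4;rd=lambda:(np.mean([r.read_wrist_force() for _ in range(4)],0),np.mean([r.read_moment() for _ in range(4)],0))
t,T=grip_pose(PH,-38,-.006,1);f0=np.array(r.read_wrist_force())
s=r.line_to(t,rpy(T),feed=.01,stop_force=8);r.sleep(.2)
z=((r.read_eef_pos()-grip_pose(PH,-38,0,1)[0])@RF);f,m=rd();print("contact",s,"local",z*1000,"dF",(f-f0)@RF)
off=z[2] if s else -.003
np.save("off.npy",off)
def step(phi,dt=.5):
    t,T=grip_pose(phi,-38,off,1);d=np.linalg.norm(t-r.read_eef_pos());r.line_to(t,rpy(T),feed=max(d/dt,.002))
    r.sleep(.25);f,m=rd();p=np.array(r.read_eef_pos());R=Ro.from_euler("xyz",r.read_ee_rot(),degrees=True).as_matrix()
    ref=p-.303*R[:,2];M=m+np.cross(ref-F,f)
    print(f"{phi:6.1f} Fl {f@RF} Mz {M@RF[:,2]:.3f} raw {m@RF} t {r.read_clock():.1f} w {r.read_width():.3f}",flush=True)
    if np.linalg.norm(f)>60: raise SystemExit("force")
for phi in np.r_[PH,np.arange(-50,41,15)]: step(phi)
for phi in(20,0): step(phi)
```

```text
contact True local [-0.329  0.053 -0.35 ] dF [ 5.435 -2.299 13.671]
 -62.4 Fl [-2.104 -0.58   6.763] Mz 0.467 raw [-0.058  0.832  0.84 ] t 23.7 w 0.300
 -50.0 Fl [-1.713 -0.73   5.112] Mz 0.527 raw [-0.066  0.846  0.839] t 24.6 w 0.297
 -35.0 Fl [-2.962 -0.48   6.157] Mz 0.362 raw [-0.083  0.867  0.727] t 25.6 w 0.296
 -20.0 Fl [-2.998 -0.541  5.097] Mz 0.187 raw [-0.059  0.785  0.455] t 26.5 w 0.301
  -5.0 Fl [-2.685 -0.428  4.316] Mz 0.130 raw [-0.07   0.85   0.245] t 27.4 w 0.298
  10.0 Fl [-2.937 -1.462  4.603] Mz -0.172 raw [-0.071  0.907 -0.01 ] t 28.3 w 0.297
  25.0 Fl [-3.831 -0.711  5.493] Mz -0.144 raw [-0.128  0.901 -0.315] t 29.1 w 0.295
  40.0 Fl [-2.54  -0.646  5.732] Mz -0.273 raw [-0.219  0.963 -0.473] t 29.9 w 0.296
  20.0 Fl [-3.327  0.437  4.121] Mz -0.184 raw [ 0.063  0.957 -0.455] t 30.9 w 0.295
   0.0 Fl [-3.215  0.338  3.745] Mz 0.038 raw [ 0.066  0.907 -0.021] t 31.8 w 0.300
```

Run:
```python
from wp import *
from rig import r
np.set_printoptions(precision=4,suppress=True)
for n in("side","top"):
    cp=r.camera_params(n);p,d=r.camera(n);X=cloud(d,cp["intrinsics"],cp["extrinsics"]);hsv=cv2.cvtColor(p,cv2.COLOR_RGB2HSV).astype(int)
    L=(X-F)@RF;m=(hsv[...,0]<12)&(hsv[...,1]>100)&(abs(L[...,2]-.024)<.01)&(np.hypot(L[...,0],L[...,1])<.09)
    if m.sum()<60: print(n,"few",m.sum());continue
    c,nn,b=plane(L[m],.003);cc,rad=cv2.minEnclosingCircle(L[m][b][:,:2].astype(np.float32))
    print(n,m.sum(),"normal",nn,"plane z at axis",c[2]-(nn[:2]@(-c[:2]))/nn[2]*1,"circle",cc,rad)
    if n=="side":cv2.imwrite("pics/s6.png",cv2.resize(p[150:330,130:330,::-1],(667,600),interpolation=cv2.INTER_CUBIC))
print(r.read_grasp_force(),r.read_qd(),r.read_clock())
```

```text
side 1636 normal [-0.0004 -0.0015  1.    ] plane z at axis 0.022932194901026656 circle (0.000251270888838917, 0.0013212121557444334) 0.07944120466709137
top 516 normal [ 0.0075 -0.0204  0.9998] plane z at axis 0.023676820995004018 circle (-0.0023623518645763397, -0.02439553290605545) 0.07402918487787247
60.76970100402832 [ 0.0352 -0.008  -0.0186 -0.0504 -0.0263  0.0219] 31.9083
```

View pics/s6.png

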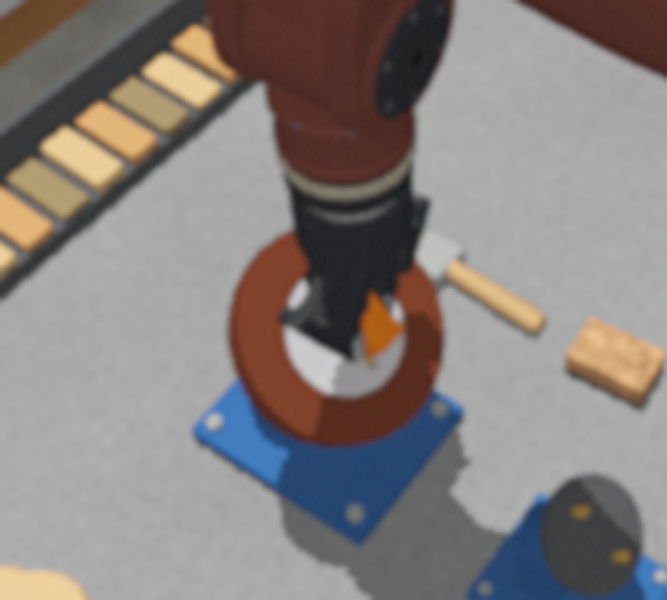

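Run:
```python
from wp import *
from rig import r
np.set_printoptions(precision=3,suppress=True)
off=float(np.load("off.npy"))
def step(phi,dt=.8):
    t,T=grip_pose(phi,-38,off,1);d=np.linalg.norm(t-r.read_eef_pos());r.line_to(t,rpy(T),feed=d/dt);r.sleep(.2)
    A=[]
    for _ in range(25):
        r.sleep(.02);f=np.array(r.read_wrist_force());m=np.array(r.read_moment());A.append(np.r_[f,m])
    a=np.mean(A,0);s=np.std(A,0);p=np.array(r.read_eef_pos());R=Ro.from_euler("xyz",r.read_ee_rot(),degrees=True).as_matrix()
    Ms=[(a[3:]+np.cross(p-L*R[:,2]-F,a[:3]))@RF[:,2] for L in(.303,.342)];print(phi,"f",a[:3]@RF,"std",s,"Mz",np.array(Ms),r.read_clock(),flush=True);return Ms
seq=[25,45,25,0,-25,-45,-25,0]
for x in seq: step(x)
print(r.read_grasp_force(),r.read_qd(),(r.read_eef_pos()-grip_pose(0,-38,0,1)[0])@RF*1000)
```

```text
25 f [-3.085 -0.841  4.969] std [0.487 0.425 0.455 0.037 0.023 0.033] Mz [-0.131 -0.118] 33.4083
45 f [-3.264 -1.662  5.68 ] std [0.515 0.533 0.39  0.028 0.036 0.024] Mz [-0.254 -0.227] 34.8833
25 f [-3.086  0.412  5.393] std [0.536 0.366 0.393 0.029 0.035 0.034] Mz [-0.218 -0.178] 36.5083
0 f [-2.851  1.581  4.463] std [0.485 0.435 0.547 0.033 0.029 0.026] Mz [0.016 0.054] 38.1333
-25 f [-3.427  1.243  3.95 ] std [0.396 0.399 0.471 0.026 0.037 0.029] Mz [0.15  0.142] 39.7333
-45 f [-3.96   1.55   4.119] std [0.348 0.469 0.601 0.035 0.032 0.029] Mz [0.227 0.186] 41.2583
-25 f [-3.702 -1.066  4.925] std [0.543 0.499 0.585 0.028 0.028 0.025] Mz [0.219 0.158] 42.8333
0 f [-2.886 -1.346  4.679] std [0.483 0.497 0.397 0.025 0.03  0.032] Mz [0.049 0.016] 44.425
60.77252268791199 [-0.021 -0.024  0.01   0.008  0.044  0.063] [-0.703 -0.136 -0.337]
```

The averaged moments are symmetric about the present angle: -0.15 and +0.15 N m at ±25°, and near zero here. So the heavy side is straight down the slope, and I'll hand the job in.

```bash
python3 -c "
from rig import r
r.sleep(.3);print(r.sign_off(),r.read_clock())"
```

```text
the job is handed in; nothing more can be done
the job is handed in; nothing more can be done
```

The wheel is seated flush over both pins, was turned about 102° from where it was seated and brought back, and was handed in still gripped with its heavy side measured straight down the slope; the judge's result was not shown.

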